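Turn the parts carousel to the frosted jar

ROBOT

A 6-joint arm with a two-finger parallel gripper is mounted at the origin on the work surface. World frame = base frame: x ahead of the robot, y to its left, z up, the work surface at z = 0. Lengths are in mm, angles in rad, forces in N, time in s.
With the tool pointing down it reaches from about 350 to 775 mm from the base axis. Payload 7.3 kg.
Tool frame: the origin (TCP) lies at the very end of the fingers, on their centre line; the grasp point (between the pads) lies 19 mm behind it (bot.tcp_to_grasp is the distance from the TCP to the grasp point, in mm); z points along the fingers, y is the direction in which the jaws open and shut (so a half turn about z gives the same grasp; the last joint's range is limited). The gripper opens to 92 mm and grips with 3 to 60 N. Pads are 19 mm wide; open, the fingers measure 130 mm over their backs; the gripper's body (75 mm by 190 mm) begins 47 mm behind the grasp point.
Start: joints at [-1.352, 0.342, 1.524, -0, 1.275, -0.146], TCP at [187.324, -490.466, 199.541] pointing down, gripper open.
Joint ranges: [-2.53, 2.53], [-0.77, 2.02], [0.04, 2.7], [-1, 4.14], [0.28, 2.66], [-3.11, 3.11]. Speed limits (rad/s): [2.57, 2.57, 3.14, 3.14, 3.14, 3.14].

INTERFACE

Orientations are given as [roll, pitch, yaw] about the fixed x, y, z axes, in that order (R = Rz(yaw) Ry(pitch) Rx(roll)).
In Python, from plant import bot gives the robot as it stands. The module is installed in compiled form; this text tells all that it offers.
- The arm moves only by the tool carry_out, never from a script. Its argument "motion" is a list of rows, each a list of 5 numbers: the closure, from 0 (fully open) to 1 (shut), then the shift along the tool's x, y, z in mm, then the turn about the tool's z in degrees. In form: [[claw, dx, dy, dz, spin], ...]. A call has 1 to 10 rows; each row is the pose to reach, as a shift and turn from the pose measured when the call began, along the tool's axes at that moment; what a row does not reach only later rows make up. A row lasts 1/8 s, in which the tool goes at most 62.5 mm and 10.7 degrees, less where a joint would pass 70% of its speed; a pose out of reach is approached as far as the arm can. A call with a gripper value outside its range is refused whole. The fingers move at their own pace and stop on an object; the grip force is fixed at half the most. Time passes only in rows, so rows that repeat a pose let the fingers close. It gives the time, the measured TCP pose, the force and the opening at its end, in the units of the state.
- bot.get_obs(): the state, without advancing time (a new reading comes with each control period).
- bot.capture(name): name is "scene" or "top" or "wrist"; returns a dict with "color" (384x512x3 uint8, red, green, blue), "depth" (384x512 float32, mm along the optical axis (not along the pixel's ray), 0 where there is no reading), "K" (3x3 intrinsics, pixels), "k1" (the pictures are not rectified: a ray, as slopes to the right and down, at radius r is drawn at 1 + k1 r^2 times it, then the intrinsics apply), "camera_from_world" (4x4, takes a point from world to camera coordinates). Camera axes: x right, y down, z forward; pixel columns grow to the right and rows downward; lengths in mm; the calibration is good to about 2 mm. A picture is of the moment at which its call begins.
- bot.close_job(): hands the job in, once; it reports no verdict.
The state is a dict: "time": time; "joint_positions": joint angles; "dq": joint speeds; "tau": joint torques, N m; "tool_pos": TCP position; "tcp_rot": TCP orientation; "contact_force": force on the tool from outside, world axes, zero at the start; "moment": the same for the moment, N m; "grip_width": finger opening in mm.
Only numpy, scipy, OpenCV 4.12 (cv2) and the standard library are available. Lean on these libraries where they do the work, as an engineer would, in place of code of your own. Each camera call takes 0.05 s, during which the arm holds its last target.

TASK

On the basement radio desk, turn the round parts carousel, either way, until the frosted glass jar with the red dot on its lid stands in front, in line with the white pointer on the carousel's stand; the brass finger posts on its rim are there to push on. Leave the microphone and the Morse key where they lie.

Things in the scene. Friction and masses are not known exactly. Their poses are not given: they have to be found in the camera images.
- stand: Fixed dark steel stand of the carousel; origin on the turning axis at desk level. A white pointer on its 12 mm high tongue shows the front: it points along the stand's -x and ends 185 mm from the axis. The round dark wooden tray (radius 132 mm, top 30 mm above desk; 24 mm wide hub, top at 60) turns without stops on it, needs about 1.5 N at the rim and halts when not pushed.
- frosted_jar (a point): Milky white jar, white snap lid with red dot; 53 mm wide, 54 tall, fixed on the tray. Point: its centre (57 mm above desk), 65 mm from the axis. Three more fixed containers of that size (amber, blue, green) follow at 90 degree steps. Half-way between containers (45, 135, 225, 315 degrees from the jar) stand four brass posts, 14 mm thick, top 70 mm above desk, 120 mm from the axis.
- microphone: Bystander: loose black hand microphone lying on the desk, 100 x 62 x 35 mm with a 22 mm steel plug stub on its -x end; origin at the centre of the body's underside.
- morse_key: Bystander: loose silver Morse key on a black plastic base, 130 x 75 mm, 58 mm high; origin at the centre of the base's underside, key knob towards its -x end.

How it is judged (in metres and radians):
At the end, for the whole second after the job is handed in: The frosted jar is on the pointer's side of the turning axis, its centre within 15 mm to either side of the pointer's line (about 13 degrees of turn), and the microphone and the Morse key lie within 30 mm of where they were (y of frosted_jar in the frame of stand between -0.015 and 0.015 m and x of frosted_jar in the frame of stand below 0 m and distance of each of microphone, morse_key from where it was at the start of the episode below 0.03 m); the robot touches nothing.
It fails at once if the microphone or the Morse key is shifted by more than 30 mm (distance of any of microphone, morse_key from where it was at the start of the episode above 0.03 m).
It also fails if it takes over 48 s, if anything falls off the work surface, if the arm or the gripper's body presses on something with over 40 N, if the wrist force passes 120 N, or if a joint passes its speed limit or range.

## Working session

There is one attempt and no reset: what is moved stays moved. The work goes in short steps, Python scripts to look and compute and a tool call to move; the robot and the scene stay as the last step left them, time stands still between calls to the robot, and variables do not carry over. Pictures are saved under pics/ and viewed, and the job is handed in when it is done.

Besides the shell and the picture viewer there is one more tool, called after "Call:" as name([rows], argument=value, ...), one row to a line, values as JSON. carry_out: Moves the arm, as the interface text tells. Its arguments: {"type":"object","properties":{"motion":{"type":"array","items":{"type":"array","items":{"type":"number"}}}},"required":["motion"]}

```bash
mkdir -p pics; cat > h.py <<'E'
import numpy as np,cv2,pickle
from plant import bot
def cap(n,tag):
    c=bot.capture(n); cv2.imwrite(f'pics/{tag}.png',c['color'][:,:,::-1]); pickle.dump(c,open(f'pics/{tag}.pkl','wb')); return c
def ray(c,u,v):
    K=c['K']; p=cv2.undistortPoints(np.array([[[u,v]]],float),K,np.array([c['k1'],0,0,0.]))[0,0]
    T=np.linalg.inv(c['camera_from_world']); return T[:3,3],T[:3,:3]@np.array([p[0],p[1],1])
def atz(c,u,v,z):
    o,d=ray(c,u,v); return o+d*(z-o[2])/d[2]
E
python3 - <<'E'
from h import *
o=bot.get_obs(); print(o['time'],o['tool_pos'],o['tcp_rot'],o['contact_force'])
cap('top','top0');cap('scene','scene0')
E
```

```text
0.0 [ 187.22480705 -490.00415185  198.82107932] [-3.14004004e+00 -2.36586311e-04  3.64802246e-01] [-0.82310834  0.60142379 -0.77846793]
```

View pics/top0.png

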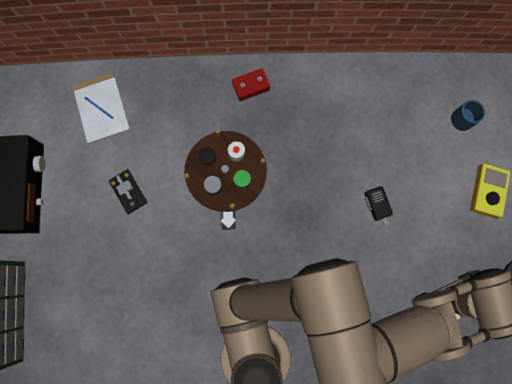

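View pics/scene0.png

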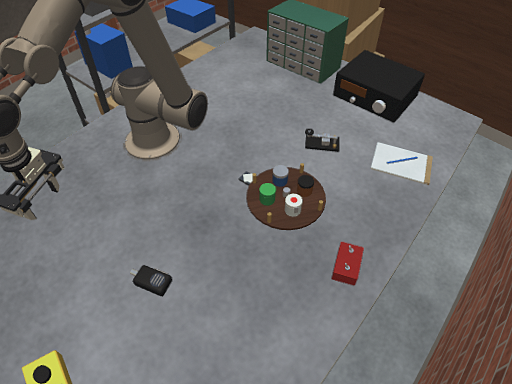

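```bash
python3 - <<'E'
from h import *
c=pickle.load(open('pics/top0.pkl','rb'))
im=c['color'][110:240,150:300,::-1]
cv2.imwrite('pics/crop0.png',cv2.resize(im,None,fx=5,fy=4.6,interpolation=cv2.INTER_CUBIC))
for n,u,v,z in [('hub',225,169,60),('jar',236,150,85),('tip',229,229,12),('p1',218,132,70),('p2',263,160,70),('p3',232,206,70),('p4',187,176,70),('green',242,178,85),('key',128,191,30),('mic',378,204,30)]:
    print(n,atz(c,u,v,z).round(0))
E
```

```text
hub [583.  80.  60.]
jar [636.  44.  85.]
tip [400.  73.  12.]
p1 [700.  99.  70.]
p2 [606. -39.  70.]
p3 [465.  60.  70.]
p4 [562. 197.  70.]
green [548.  27.  85.]
key [527. 392.  30.]
mic [ 464. -398.   30.]
```

View pics/crop0.png

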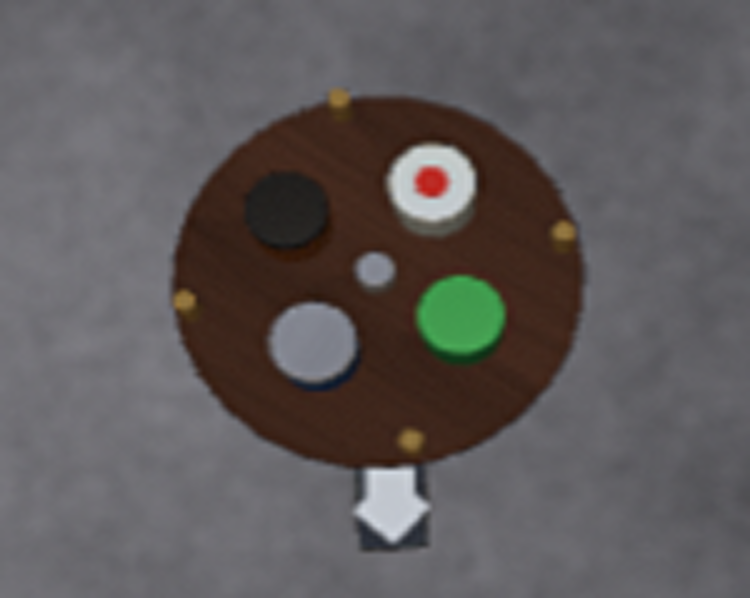

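Call:
carry_out([
  [1,55,-25,0,-10],
  [1,110,-51,0,-20],
  [1,165,-76,0,-30],
  [1,220,-102,0,-40],
  [1,275,-127,0,-50],
  [1,330,-153,0,-60],
  [1,385,-178,0,-70],
  [1,440,-204,0,-80],
  [1,495,-229,0,-90],
  [1,550,-254,0,-100],
])

```text
time: 1.35
tool_pos: [611.4, -54.9, 199.0]
tcp_rot: [-3.141, -0.002, 2.116]
contact_force: [0.5, -1.9, -0.5]
grip_width: 0.6
```

```bash
cat > t.py <<'E'
from h import *
import sys
A=np.array([583.,80.])
def go(phi,r,z):
    o=bot.get_obs(); p=o['tool_pos']; yaw=o['tcp_rot'][2]
    t=np.radians(phi); d=np.r_[A+r*np.array([np.cos(t),np.sin(t)]),z]-p
    ty=np.radians(phi-90); s=-(np.degrees(ty-yaw)+180)%360-180
    s=-((np.degrees(ty-yaw)+180)%360-180)
    return round(d[0]*np.cos(yaw)+d[1]*np.sin(yaw),1),round(d[0]*np.sin(yaw)-d[1]*np.cos(yaw),1),round(-d[2],1),round(s,1)
def st():
    o=bot.get_obs(); d=o['tool_pos'][:2]-A
    print(o['time'],o['tool_pos'].round(1),o['tcp_rot'].round(3),o['contact_force'].round(1),o['grip_width'],o['joint_positions'].round(2),'phi',np.degrees(np.arctan2(d[1],d[0])).round(1),'r',np.hypot(*d).round(1))
E
python3 -c "
from t import *
st();print(go(-62,120,199))"
```

```text
1.35 [611.4 -54.9 199. ] [-3.141e+00 -2.000e-03  2.116e+00] [ 0.5 -1.9 -0.5] 0.6020623067944938 [-0.21  0.51  1.26  0.    1.37 -0.76] phi -78.1 r 137.9
(np.float64(10.3), np.float64(38.9), np.float64(-0.0), np.float64(-86.8))
```

Call:
carry_out([
  [1,5,20,0,-10],
  [1,10,39,0,-20],
  [1,10,39,0,-30],
  [1,10,39,0,-40],
  [1,10,39,0,-50],
  [1,10,39,0,-60],
  [1,10,39,0,-70],
  [1,10,39,0,-80],
  [1,10,39,0,-87],
  [1,10,39,0,-87],
])

```text
time: 2.6
tool_pos: [639.4, -26.1, 198.5]
tcp_rot: [3.139, -0.001, -2.65]
contact_force: [-0.2, 0.6, 0.5]
grip_width: 0.2
```

```bash
python3 -c "
from t import *
st();print(go(-62,120,42));cap('wrist','w1');cap('top','top1')"
```

```text
2.6 [639.4 -26.1 198.5] [ 3.139e+00 -1.000e-03 -2.650e+00] [-0.2  0.6  0.5] 0.16126562010277534 [-0.16  0.56  1.17  0.    1.41 -2.22] phi -62.0 r 120.1
(np.float64(-0.0), np.float64(0.1), np.float64(156.5), np.float64(0.2))
```

View pics/w1.png

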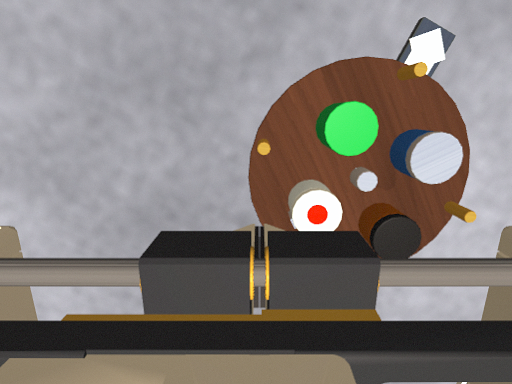

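View pics/top1.png

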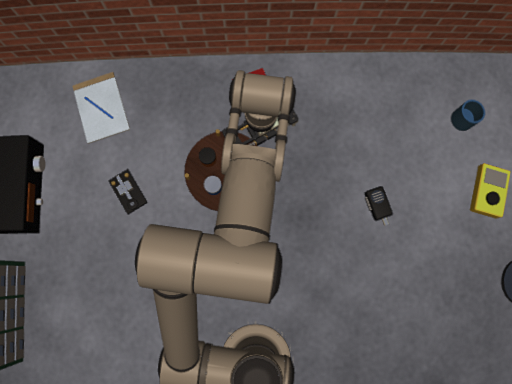

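Call:
carry_out([
  [1,0,0,40,0],
  [1,0,0,80,0],
  [1,0,0,100,0],
  [1,0,0,120,0],
  [1,0,0,130,0],
  [1,0,0,140,0],
  [1,0,0,150,0],
  [1,0,0,154,0],
])

```text
time: 3.7
tool_pos: [639.0, -25.8, 44.2]
tcp_rot: [3.139, -0.001, -2.652]
contact_force: [-0.1, -0.4, 0.6]
grip_width: 0.3
```

```bash
python3 -c "
from t import *
st();
for i in range(1,11):print(go(-62-5*i,120,44))
cap('wrist','w2');cap('scene','s2')"
```

```text
3.7 [639.  -25.8  44.2] [ 3.139e+00 -1.000e-03 -2.652e+00] [-0.1 -0.4  0.6] 0.3029214572885667 [-0.16  0.7   1.37  0.    1.08 -2.22] phi -62.1 r 119.8
(np.float64(10.2), np.float64(0.2), np.float64(0.2), np.float64(5.1))
(np.float64(20.6), np.float64(1.6), np.float64(0.2), np.float64(10.1))
(np.float64(30.8), np.float64(3.9), np.float64(0.2), np.float64(15.1))
(np.float64(40.8), np.float64(7.0), np.float64(0.2), np.float64(20.1))
(np.float64(50.5), np.float64(11.1), np.float64(0.2), np.float64(25.1))
(np.float64(59.8), np.float64(15.9), np.float64(0.2), np.float64(30.1))
(np.float64(68.6), np.float64(21.6), np.float64(0.2), np.float64(35.1))
(np.float64(76.9), np.float64(27.9), np.float64(0.2), np.float64(40.1))
(np.float64(84.6), np.float64(35.0), np.float64(0.2), np.float64(45.1))
(np.float64(91.6), np.float64(42.7), np.float64(0.2), np.float64(50.1))
```

View pics/w2.png

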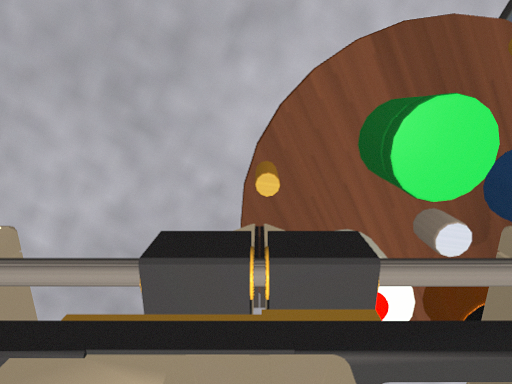

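View pics/s2.png

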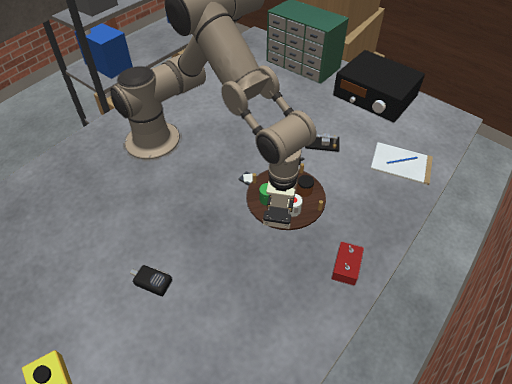

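Call:
carry_out([
  [1,10,0,0,5],
  [1,21,2,0,10],
  [1,31,4,0,15],
  [1,41,7,0,20],
  [1,50,11,0,25],
  [1,60,16,0,30],
  [1,69,22,0,35],
  [1,77,28,0,40],
  [1,85,35,0,45],
  [1,92,43,0,50],
])

```text
time: 5.05
tool_pos: [537.8, -31.3, 45.2]
tcp_rot: [3.141, -0.001, 2.756]
contact_force: [-0.0, 0.3, -0.1]
grip_width: 0.3
```

```bash
python3 -c "
from t import *
st();
for i in range(1,11):print(*go(-112-5*i,120,44))
cap('wrist','w3')"
```

```text
5.05 [537.8 -31.3  45.2] [ 3.141e+00 -1.000e-03  2.756e+00] [-0.   0.3 -0.1] 0.31156207534768693 [-0.2   0.54  1.68  0.    0.92 -1.39] phi -112.1 r 120.2
10.2 0.6 1.2 4.9
20.6 2.0 1.2 9.9
30.9 4.2 1.2 14.9
40.8 7.3 1.2 19.9
50.5 11.3 1.2 24.9
59.8 16.1 1.2 29.9
68.7 21.8 1.2 34.9
77.0 28.1 1.2 39.9
84.7 35.2 1.2 44.9
91.8 42.9 1.2 49.9
```

View pics/w3.png

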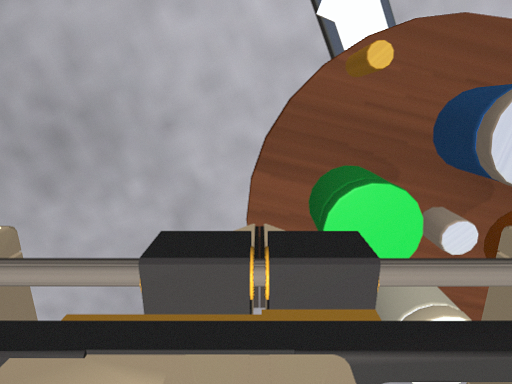

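```bash
python3 -c "
from t import *
c=cap('scene','s3');cv2.imwrite('pics/s3c.png',cv2.resize(c['color'][140:240,220:350,::-1],None,fx=6,fy=6,interpolation=cv2.INTER_CUBIC))
w=pickle.load(open('pics/w3.pkl','rb'))
for n,u,v,z in [('post',380,54,70),('green',373,222,85),('hub',460,237,60),('tip',322,10,12)]: print(n,atz(w,u,v,z).round(0), w['depth'][v,u])
w=pickle.load(open('pics/w2.pkl','rb'))
for n,u,v,z in [('post',268,185,70),('green',445,147,85),('hub',453,237,60)]: print(n,atz(w,u,v,z).round(0))
print(w['camera_from_world'].round(2),w['depth'][::24,200:330:20].astype(int))
"
```

```text
post [469.  59.  70.] 147.56664
green [544.  28.  85.] 156.71416
hub [586.  80.  60.] 184.44325
tip [429.  55.  12.] 192.21565
post [608. -38.  70.]
green [549.  25.  85.]
hub [585.  78.  60.]
[[-4.7000e-01  8.8000e-01  0.0000e+00  3.2383e+02]
 [ 8.5000e-01  4.5000e-01  2.7000e-01 -5.2281e+02]
 [ 2.3000e-01  1.3000e-01 -9.6000e-01  9.3990e+01]
 [ 0.0000e+00  0.0000e+00  0.0000e+00  1.0000e+00]] [[202 202 201 202 203 202 203]
 [206 205 206 205 205 206 206]
 [209 209 209 209 210 209 210]
 [212 214 214 214 213 214 186]
 [218 217 218 218 219 190 189]
 [222 223 222 222 194 192 194]
 [227 227 228 199 198 198 199]
 [232 233 233 182 203 202 203]
 [237 239 237 165 206 206 206]
 [244 243 243 210 211 211 211]
 [ 87  87  87 151  87  88  86]
 [ 76  76  75  86  77  75  76]
 [ 78  78  78 127  77  77  77]
 [ 78  79  79 267  79  77  78]
 [ 65  65  65  64  65  65  65]
 [ 58  58  59  59  57  58  58]]
```

View pics/s3c.png

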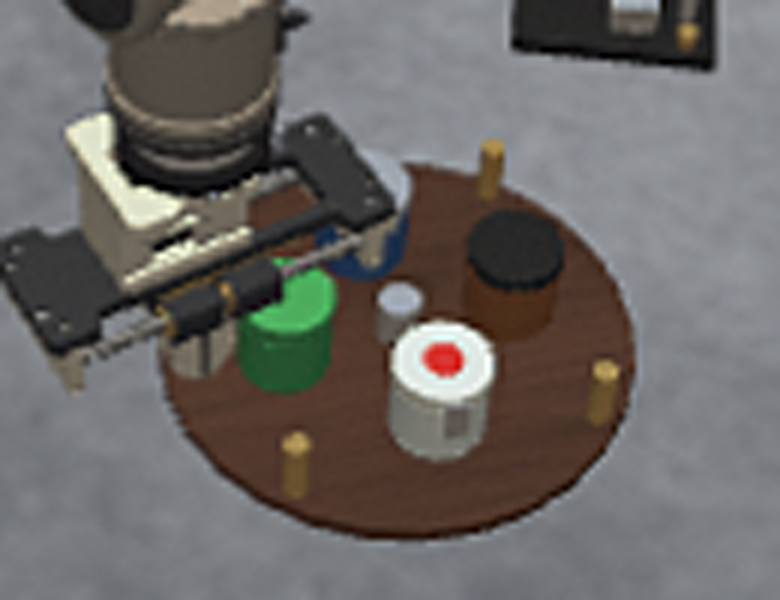

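Call:
carry_out([
  [1,10,1,1,5],
  [1,21,2,1,10],
  [1,31,4,1,15],
  [1,41,7,1,20],
  [1,50,11,1,25],
  [1,60,16,1,30],
  [1,69,22,1,35],
  [1,77,28,1,40],
  [1,77,28,1,40],
])

```text
time: 6.28
tool_pos: [476.7, 24.0, 44.7]
tcp_rot: [-3.141, -0.002, 2.064]
contact_force: [-0.0, 0.2, -0.9]
grip_width: 0.2
```

```bash
python3 -c "
from t import *
st();
for i in range(1,11):print(*go(-152-4*i,120,44))
cap('wrist','w4')
c=cap('scene','s4');cv2.imwrite('pics/s4c.png',cv2.resize(c['color'][140:240,220:350,::-1],None,fx=6,fy=6,interpolation=cv2.INTER_CUBIC))
"
```

```text
6.275 [476.7  24.   44.7] [-3.141e+00 -2.000e-03  2.064e+00] [-0.   0.2 -0.9] 0.1537434372426231 [-0.11  0.45  1.85  0.    0.84 -0.61] phi -152.2 r 120.1
7.9 0.4 0.7 4.2
16.2 1.4 0.7 8.2
24.5 2.8 0.7 12.2
32.6 4.9 0.7 16.2
40.5 7.5 0.7 20.2
48.3 10.7 0.7 24.2
55.8 14.4 0.7 28.2
63.0 18.6 0.7 32.2
70.0 23.3 0.7 36.2
76.5 28.5 0.7 40.2
```

View pics/w4.png

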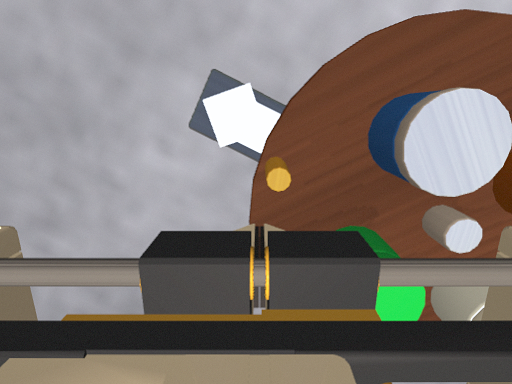

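View pics/s4c.png

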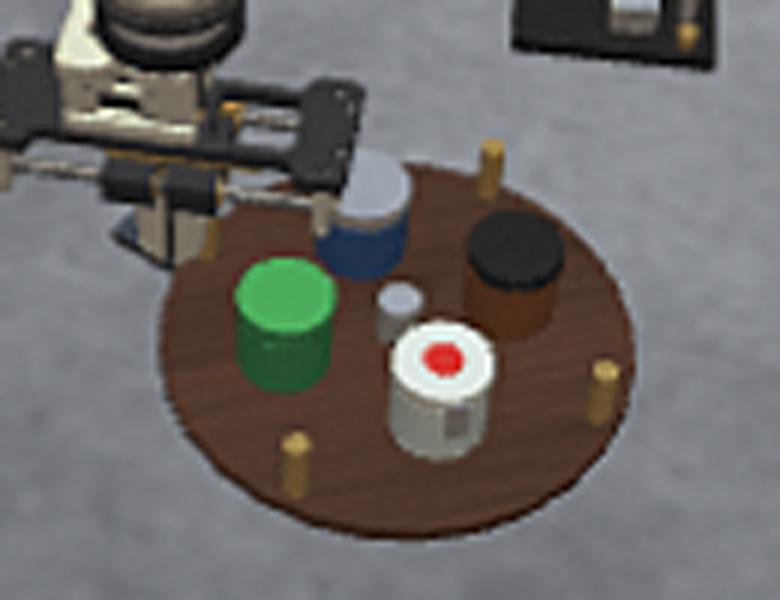

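The finger is just short of the front post (wrist pixel 278,180). The earlier push left the tray where it was, so I'll push this post in small steps.

Call:
carry_out([
  [1,8,0,1,4],
  [1,16,1,1,8],
  [1,24,3,1,12],
  [1,28,4,1,14],
])

```text
time: 6.88
tool_pos: [467.8, 50.0, 43.8]
tcp_rot: [3.141, -0.001, 1.82]
contact_force: [0.4, -0.0, 0.3]
grip_width: 0.4
```

```bash
python3 -c "
from t import *
st();
for i in range(1,11):print(*go(-166-4*i,120,44))
cap('wrist','w5')
c=cap('scene','s5');cv2.imwrite('pics/s5c.png',cv2.resize(c['color'][140:240,220:350,::-1],None,fx=6,fy=6,interpolation=cv2.INTER_CUBIC))
"
```

```text
6.875 [467.8  50.   43.8] [ 3.141e+00 -1.000e-03  1.820e+00] [ 0.4 -0.   0.3] 0.414138482960283 [-0.06  0.44  1.87  0.    0.83 -0.31] phi -165.4 r 119.0
9.6 -0.6 -0.2 4.3
18.0 0.3 -0.2 8.3
26.2 1.8 -0.2 12.3
34.3 3.8 -0.2 16.3
42.3 6.5 -0.2 20.3
50.0 9.6 -0.2 24.3
57.5 13.3 -0.2 28.3
64.8 17.6 -0.2 32.3
71.7 22.3 -0.2 36.3
78.3 27.5 -0.2 40.3
```

View pics/w5.png

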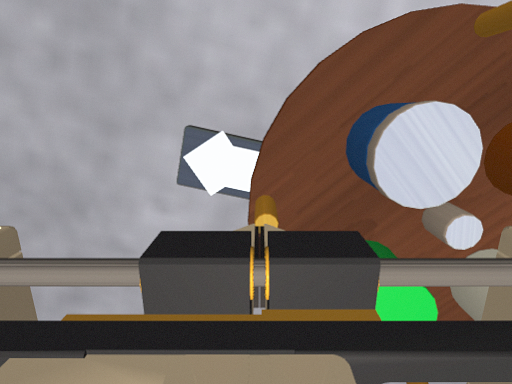

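View pics/s5c.png

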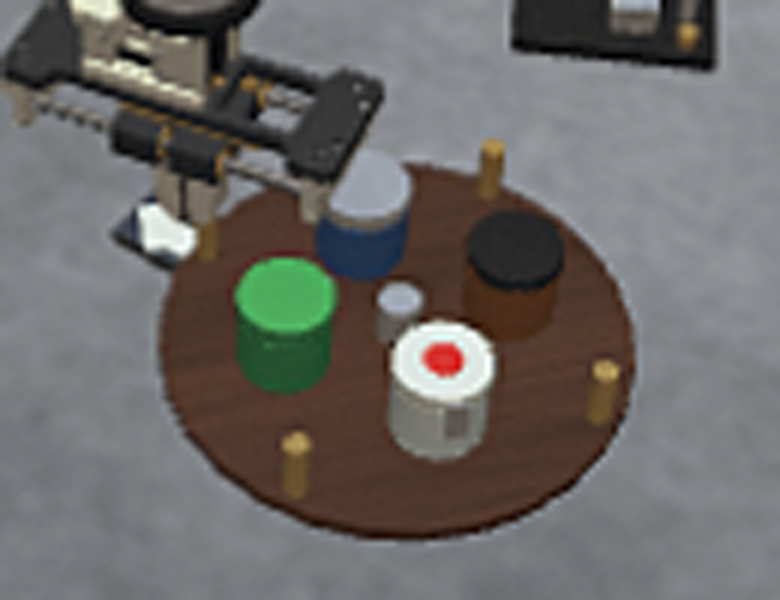

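```bash
python3 -c "
from t import *
c=pickle.load(open('pics/s5.pkl','rb'))
def proj(c,p):
    T=c['camera_from_world']; return cv2.projectPoints(np.array([p],float),cv2.Rodrigues(T[:3,:3])[0],T[:3,3],c['K'],np.array([c['k1'],0,0,0.]))[0].ravel()
for p in [(468,50,44),(468,50,74),(468,50,100),(465,60,70),(465,60,30)]:
    q=proj(c,p); print(p,q.round(1),((q-[220,140])*6).round(0))
D=c['depth']; 
for u,v in [(250,172),(253,174),(252,176),(255,175)]: 
    o,d=ray(c,u,v); print(u,v,D[v,u],(o+d*D[v,u]).round(0))
cv2.imwrite('pics/s5d.png',cv2.resize(c['color'][155:195,230:280,::-1],None,fx=14,fy=14,interpolation=cv2.INTER_CUBIC))
"
```

```text
(468, 50, 44) [251.4 181.1] [188. 247.]
(468, 50, 74) [251.3 175.1] [188. 211.]
(468, 50, 100) [251.2 169.7] [187. 178.]
(465, 60, 70) [252.5 173.8] [195. 203.]
(465, 60, 30) [252.6 181.7] [196. 250.]
250 172 1228.4316 [472.  39. 100.]
253 174 1231.3282 [481.  43.  94.]
252 176 1240.5643 [478.  42.  83.]
255 175 1233.3594 [487.  46.  91.]
```

View pics/s5d.png

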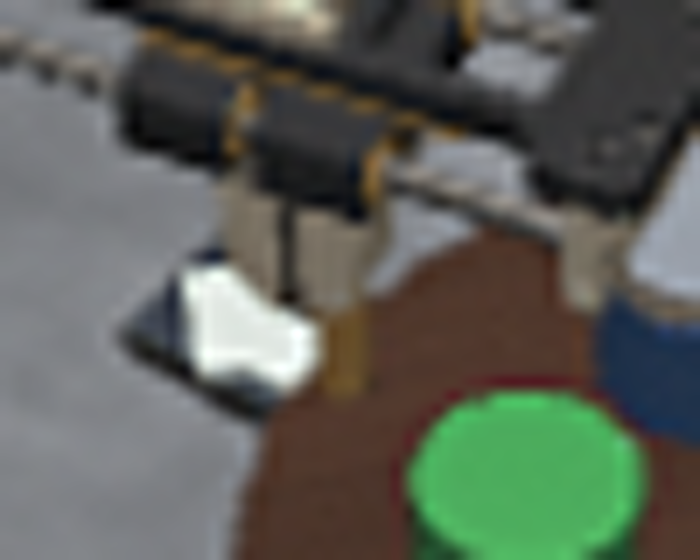

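```bash
python3 -c "
from t import *
c=pickle.load(open('pics/s5.pkl','rb'));D=c['depth']
def P(u,v):
    o,d=ray(c,u,v); return (o+d*D[v,u]).round(0)
for u in (247,249,251,253,254,256):
  for v in range(168,182,1): print(u,v,P(u,v),c['color'][v,u])
print('prong')
for v in range(168,180): print(v,P(272,v),P(273,v),c['color'][v,272])
print('known: green, post4')
print(P(267,190),P(301,165),P(293,200))
"
```

```text
247 168 [458.  41. 109.] [101  95  84]
247 169 [462.  36. 111.] [119 110  96]
247 170 [460.  38. 103.] [117 109  94]
247 171 [460.  38.  98.] [118 110  95]
247 172 [459.  39.  93.] [117 108  94]
247 173 [458.  40.  85.] [113 103  89]
247 174 [458.  40.  81.] [123 117 104]
247 175 [421.  82.  15.] [186 192 181]
247 176 [425.  78.  16.] [229 237 232]
247 177 [426.  76.  14.] [226 233 228]
247 178 [430.  71.  15.] [222 230 224]
247 179 [435.  65.  18.] [223 230 225]
247 180 [438.  63.  17.] [235 242 236]
247 181 [438.  62.  12.] [141 148 145]
249 168 [485.  19. 145.] [27 28 29]
249 169 [467.  40. 111.] [101  94  83]
249 170 [467.  40. 106.] [103  96  85]
249 171 [467.  39. 102.] [102  96  84]
249 172 [466.  41.  95.] [119 112  99]
249 173 [466.  41.  91.] [121 113  99]
249 174 [467.  40.  87.] [118 109  96]
249 175 [466.  40.  81.] [111 102  88]
249 176 [468.  39.  79.] [121 115 103]
249 177 [433.  78.  16.] [207 216 205]
249 178 [436.  75.  15.] [226 233 228]
249 179 [441.  70.  19.] [224 231 226]
249 180 [440.  70.  13.] [228 235 229]
249 181 [446.  63.  17.] [236 243 238]
251 168 [49
[... 2095 characters left out ...]
  30.] [82 60 40]
prong
168 [559.  38. 178.] [562.  39. 179.] [33 34 35]
169 [559.  38. 174.] [564.  37. 178.] [26 27 28]
170 [560.  37. 171.] [564.  37. 173.] [84 78 69]
171 [560.  37. 166.] [562.  39. 166.] [118 110  97]
172 [561.  37. 162.] [562.  40. 161.] [120 112  97]
173 [559.  39. 155.] [557.  47. 147.] [111 105  91]
174 [560.  38. 152.] [557.  48. 142.] [111 104  90]
175 [561.  36. 150.] [559.  45. 140.] [120 112  98]
176 [559.  41. 140.] [523.  97.  67.] [120 116  99]
177 [515. 102.  52.] [523.  97.  63.] [75 70 65]
178 [517. 100.  51.] [525.  94.  61.] [56 49 56]
179 [517.  99.  46.] [522.  98.  51.] [55 49 55]
known: green, post4
[555.  22.  87.] [568. 194.  71.] [641.  42.  86.]
```

The depth readings put the fingertips near z = 76 mm, while the reported TCP is at 44. That is about 31 mm too high, so the finger passed over the 70 mm post. I'll back off, go lower and check by depth.

```bash
python3 -c "
from t import *
st();print(go(-148,120,44))"
```

```text
6.975 [467.7  50.   43.8] [ 3.142e+00 -1.000e-03  1.821e+00] [-0.3 -0.7 -0.4] 0.45754714252914697 [-0.06  0.44  1.87  0.    0.83 -0.31] phi -165.4 r 119.1
(np.float64(-35.9), np.float64(4.8), np.float64(-0.2), np.float64(-17.7))
```

Call:
carry_out([
  [1,-12,0,0,-6],
  [1,-24,2,0,-12],
  [1,-36,5,0,-18],
  [1,-36,5,8,-18],
  [1,-36,5,14,-18],
  [1,-36,5,20,-18],
  [1,-36,5,25,-18],
  [1,-36,5,28,-18],
])

```text
time: 7.98
tool_pos: [481.3, 16.6, 15.3]
tcp_rot: [3.141, -0.001, 2.135]
contact_force: [0.3, 0.6, -0.0]
grip_width: 0.6
```

```bash
python3 -c "
from t import *
st();
for i in range(1,11):print(*go(-148-5*i,120,16))
c=cap('scene','s6');cv2.imwrite('pics/s6c.png',cv2.resize(c['color'][150:200,230:290,::-1],None,fx=12,fy=12,interpolation=cv2.INTER_CUBIC))
D=c['depth']
def P(u,v):
    o,d=ray(c,u,v); return (o+d*D[v,u]).round(0)
for u in (249,252,255,258):
  for v in range(176,192,1): print(u,v,P(u,v),c['color'][v,u])
"
```

```text
7.975 [481.3  16.6  15.3] [ 3.141e+00 -1.000e-03  2.135e+00] [ 0.3  0.6 -0. ] 0.5545969230002008 [-0.13  0.51  1.87  0.    0.77 -0.69] phi -148.1 r 119.9
10.3 0.4 -0.7 5.3
20.7 1.8 -0.7 10.3
30.9 4.1 -0.7 15.3
40.9 7.3 -0.7 20.3
50.5 11.4 -0.7 25.3
59.8 16.3 -0.7 30.3
68.6 22.0 -0.7 35.3
76.9 28.4 -0.7 40.3
84.5 35.5 -0.7 45.3
91.6 43.3 -0.7 50.3
249 176 [498.   3. 131.] [61 60 60]
249 177 [503.  -3. 135.] [53 55 57]
249 178 [504.  -4. 132.] [56 57 59]
249 179 [508.  -9. 133.] [47 47 49]
249 180 [507.  -8. 127.] [30 30 30]
249 181 [507.  -8. 123.] [25 24 26]
249 182 [507.  -8. 119.] [23 23 27]
249 183 [491.  11.  86.] [64 60 56]
249 184 [1014. -599. 1000.] [110 103  90]
249 185 [491.  10.  77.] [110 102  90]
249 186 [491.  11.  71.] [108 101  88]
249 187 [489.  12.  63.] [109 101  89]
249 188 [489.  12.  58.] [108 101  88]
249 189 [490.  11.  55.] [109 101  90]
249 190 [491.  10.  51.] [112 107  94]
249 191 [489.  11.  44.] [96 83 71]
252 176 [507.   6. 134.] [65 62 58]
252 177 [508.   5. 131.] [56 57 58]
252 178 [513.  -1. 135.] [59 59 60]
252 179 [517.  -5. 137.] [56 57 56]
252 180
[... 900 characters left out ...]
[75 51 40]
255 189 [490.  42.  27.] [73 50 40]
255 190 [493.  39.  26.] [75 53 42]
255 191 [498.  33.  31.] [76 52 41]
258 176 [463.  91.  31.] [83 62 43]
258 177 [466.  88.  31.] [76 52 40]
258 178 [467.  87.  27.] [87 63 43]
258 179 [526.  12. 128.] [140 136 130]
258 180 [527.  11. 125.] [100 100  97]
258 181 [479.  71.  34.] [63 50 45]
258 182 [481.  69.  31.] [81 55 42]
258 183 [484.  65.  32.] [84 59 45]
258 184 [485.  65.  28.] [82 55 42]
258 185 [489.  59.  32.] [80 55 44]
258 186 [492.  56.  30.] [81 52 42]
258 187 [495.  51.  32.] [79 48 41]
258 188 [497.  49.  30.] [76 41 38]
258 189 [502.  44.  34.] [77 42 38]
258 190 [502.  42.  30.] [77 42 38]
258 191 [506.  38.  32.] [78 45 40]
```

View pics/s6c.png

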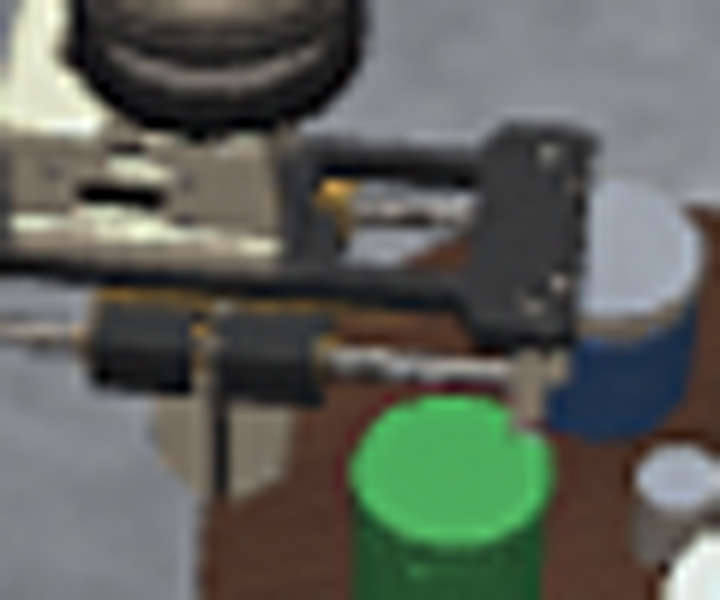

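Fingertip is now at about z = 46 with the body clear of the lids. Pushing the front post.

Call:
carry_out([
  [1,10,0,0,5],
  [1,21,2,0,10],
  [1,31,4,0,15],
  [1,41,7,0,20],
  [1,50,11,0,25],
  [1,60,16,0,30],
])

```text
time: 8.78
tool_pos: [462.7, 75.9, 15.4]
tcp_rot: [-3.141, -0.001, 1.608]
contact_force: [0.6, -1.0, -1.6]
grip_width: 0.6
```

```bash
python3 -c "
from t import *
st();
for i in range(1,11):print(*go(-178-5*i,120,16))
cap('wrist','w7')
c=cap('scene','s7');cv2.imwrite('pics/s7c.png',cv2.resize(c['color'][140:240,220:350,::-1],None,fx=6,fy=6,interpolation=cv2.INTER_CUBIC))
"
```

```text
8.775 [462.7  75.9  15.4] [-3.141e+00 -1.000e-03  1.608e+00] [ 0.6 -1.  -1.6] 0.5717114017401363 [-0.    0.49  1.9   0.    0.75 -0.04] phi -178.1 r 120.4
10.3 0.8 -0.6 5.2
20.7 2.2 -0.6 10.2
30.9 4.5 -0.6 15.2
40.9 7.7 -0.6 20.2
50.6 11.7 -0.6 25.2
59.8 16.6 -0.6 30.2
68.7 22.3 -0.6 35.2
76.9 28.6 -0.6 40.2
84.6 35.7 -0.6 45.2
91.7 43.5 -0.6 50.2
```

View pics/s7c.png

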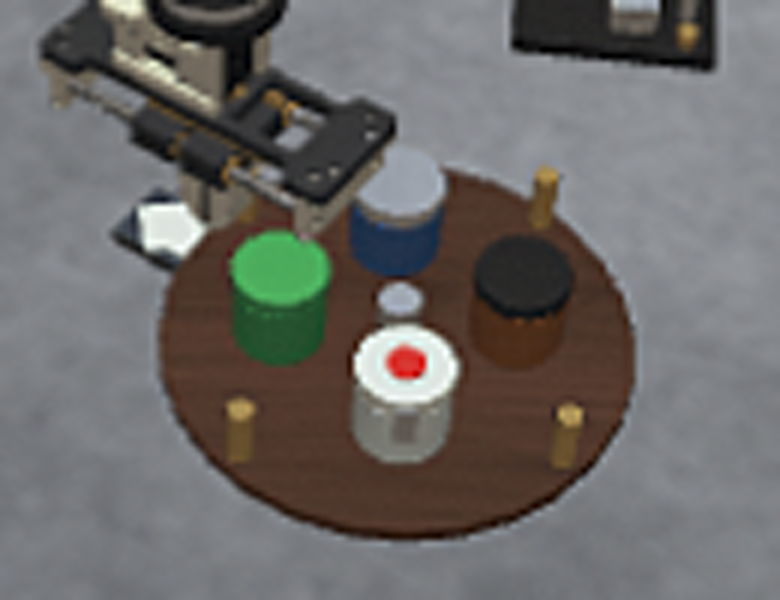

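View pics/w7.png

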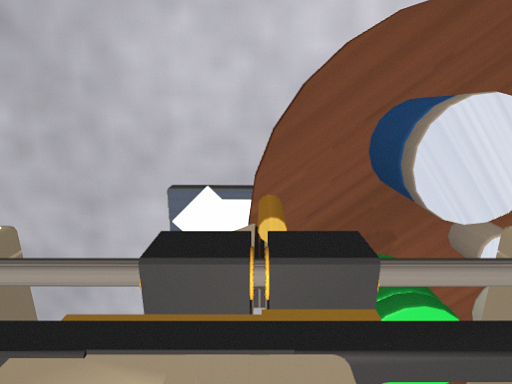

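The tray turned clockwise about 16° with the post against the finger (wrist pixel 270,225). Continuing the arc.

Call:
carry_out([
  [1,10,1,0,5],
  [1,21,2,0,10],
  [1,31,4,0,15],
  [1,41,8,0,20],
  [1,51,12,0,25],
  [1,60,17,0,30],
  [1,69,22,0,35],
  [1,77,29,0,40],
  [1,85,36,0,45],
  [1,92,43,0,50],
])

```text
time: 10.12
tool_pos: [501.6, 169.9, 15.3]
tcp_rot: [-3.14, 0.001, 0.738]
contact_force: [-0.8, -2.1, -0.8]
grip_width: 0.9
```

```bash
python3 -c "
from t import *
st();
for i in range(1,11):print(*go(-228-5*i,120,16))
c=cap('scene','s8');cv2.imwrite('pics/s8c.png',cv2.resize(c['color'][100:240,220:350,::-1],None,fx=4,fy=4,interpolation=cv2.INTER_CUBIC))
"
```

```text
10.125 [501.6 169.9  15.3] [-3.14e+00  1.00e-03  7.38e-01] [-0.8 -2.1 -0.8] 0.8712877094378826 [0.18 0.57 1.73 0.   0.84 1.01] phi 132.2 r 121.3
10.8 1.8 -0.7 5.3
21.2 3.3 -0.7 10.3
31.4 5.6 -0.7 15.3
41.3 8.8 -0.7 20.3
51.0 12.8 -0.7 25.3
60.2 17.7 -0.7 30.3
69.0 23.4 -0.7 35.3
77.3 29.8 -0.7 40.3
85.0 36.9 -0.7 45.3
92.0 44.7 -0.7 50.3
```

View pics/s8c.png

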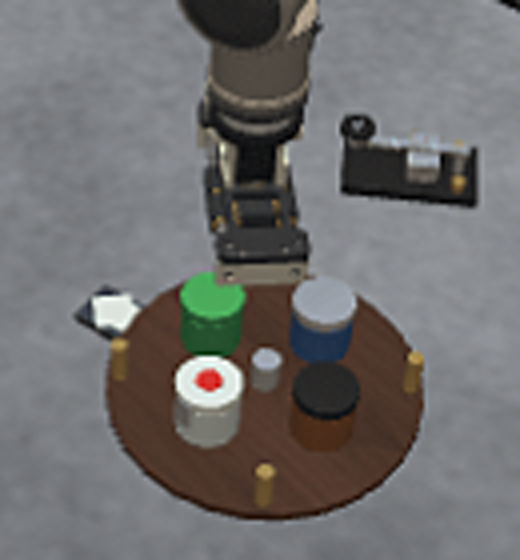

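Call:
carry_out([
  [1,11,2,0,5],
  [1,21,3,0,10],
  [1,31,6,0,15],
  [1,41,9,0,20],
  [1,51,13,0,25],
  [1,60,18,0,30],
  [1,69,23,0,35],
  [1,77,30,0,40],
  [1,85,37,0,45],
  [1,92,45,0,50],
])

```text
time: 11.42
tool_pos: [601.0, 199.0, 15.3]
tcp_rot: [-3.14, 0.001, -0.137]
contact_force: [-1.3, 3.2, -0.5]
grip_width: 0.3
```

```bash
python3 -c "
from t import *
st();
for i in range(1,11):print(*go(-278-4*i,120,16))
c=cap('scene','s9');cv2.imwrite('pics/s9c.png',cv2.resize(c['color'][130:240,220:350,::-1],None,fx=5,fy=5,interpolation=cv2.INTER_CUBIC))
c=cap('top','t9');cv2.imwrite('pics/t9c.png',cv2.resize(c['color'][110:240,150:300,::-1],None,fx=5,fy=4.6,interpolation=cv2.INTER_CUBIC))
"
```

```text
11.425 [601.  199.   15.3] [-3.14e+00  1.00e-03 -1.37e-01] [-1.3  3.2 -0.5] 0.3468491655627821 [0.2  0.72 1.42 0.   1.   1.9 ] phi 81.4 r 120.3
7.1 0.6 -0.7 4.1
15.4 1.5 -0.7 8.1
23.7 3.0 -0.7 12.1
31.8 5.0 -0.7 16.1
39.7 7.6 -0.7 20.1
47.5 10.8 -0.7 24.1
55.0 14.5 -0.7 28.1
62.3 18.7 -0.7 32.1
69.2 23.4 -0.7 36.1
75.8 28.6 -0.7 40.1
```

View pics/s9c.png

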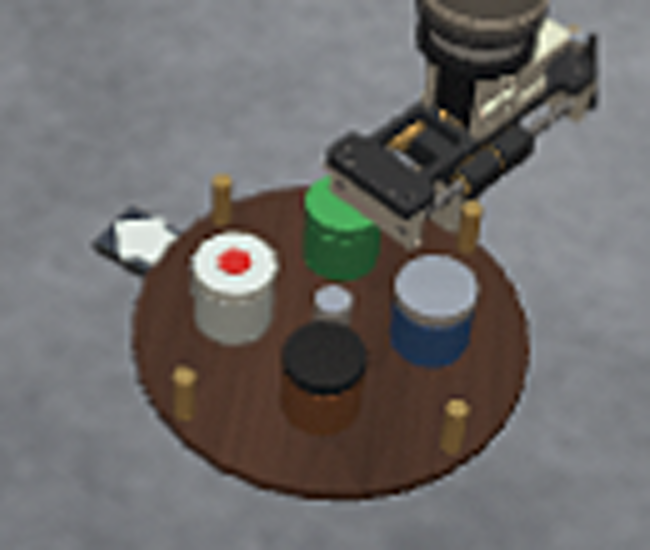

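View pics/t9c.png

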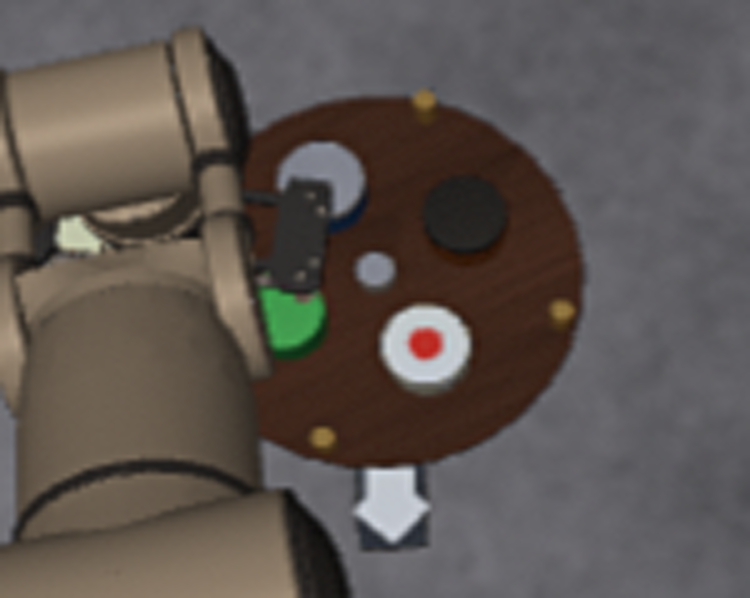

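```bash
python3 -c "
from t import *
c=pickle.load(open('pics/t9.pkl','rb'))
for u,v,z in [(425,343,85),(323,438,70),(425,102,70),(563,311,70),(375,270,60),(393,544,12)]:
    p=atz(c,150+u/5-.4,110+v/4.6-.4,z)[:2]; d=p-A; print(p.round(0),np.degrees(np.arctan2(d[1],d[0])).round(1),np.hypot(*d).round(1))
for i in range(1,9):print(*go(-278-5*i,120,16))
"
```

```text
[530.  50.] -150.7 60.9
[470. 114.] 163.1 117.7
[699.  47.] -15.7 120.8
[552. -35.] -105.1 118.6
[585.  81.] 24.6 2.6
[404.  75.] -178.6 179.0
8.1 0.4 -0.6 5.2
18.5 1.8 -0.6 10.2
28.7 4.1 -0.6 15.2
38.7 7.3 -0.6 20.2
48.3 11.4 -0.6 25.2
57.6 16.2 -0.6 30.2
66.4 21.9 -0.6 35.2
74.7 28.3 -0.6 40.2
```

Call:
carry_out([
  [1,8,0,0,5],
  [1,18,2,0,10],
  [1,28,4,0,15],
  [1,38,7,0,20],
  [1,48,11,0,25],
  [1,53,13,0,27],
  [1,53,13,0,27],
])

```text
time: 12.4
tool_pos: [652.7, 178.0, 15.3]
tcp_rot: [-3.14, 0.0, -0.605]
contact_force: [-0.4, -0.0, 0.2]
grip_width: 0.5
```

```bash
python3 -c "
from t import *
st()
c=cap('scene','s10');cv2.imwrite('pics/s10c.png',cv2.resize(c['color'][130:240,220:350,::-1],None,fx=5,fy=5,interpolation=cv2.INTER_CUBIC))
c=cap('top','t10');cv2.imwrite('pics/t10c.png',cv2.resize(c['color'][110:240,150:300,::-1],None,fx=5,fy=4.6,interpolation=cv2.INTER_CUBIC))
"
```

```text
12.4 [652.7 178.   15.3] [-3.14   0.    -0.605] [-0.4 -0.   0.2] 0.5287296649828688 [0.15 0.79 1.27 0.   1.08 2.33] phi 54.6 r 120.2
```

View pics/t10c.png

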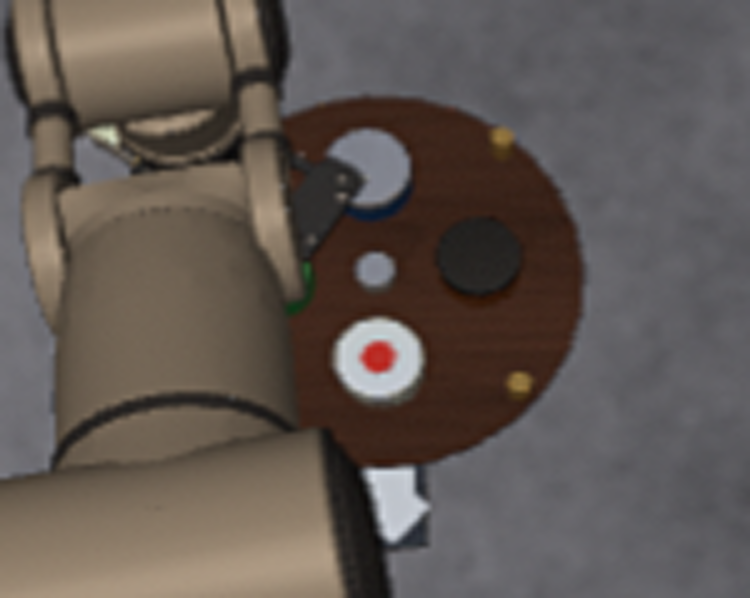

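```bash
python3 -c "
from t import *
c=pickle.load(open('pics/t10.pkl','rb'))
for u,v,z in [(379,356,85),(503,137,70),(519,383,70),(375,270,60),(393,544,12)]:
    p=atz(c,150+u/5-.4,110+v/4.6-.4,z)[:2]; d=p-A; print(p.round(1),np.degrees(np.arctan2(d[1],d[0])).round(1),np.hypot(*d).round(1))
s=pickle.load(open('pics/s10.pkl','rb'))
"
```

```text
[521.9  78.3] -178.4 61.1
[673.3  -0.8] -41.9 121.2
[504.1  -6.2] -132.5 116.9
[585.3  81.1] 24.6 2.6
[404.1  75.5] -178.6 179.0
```

View pics/s10c.png

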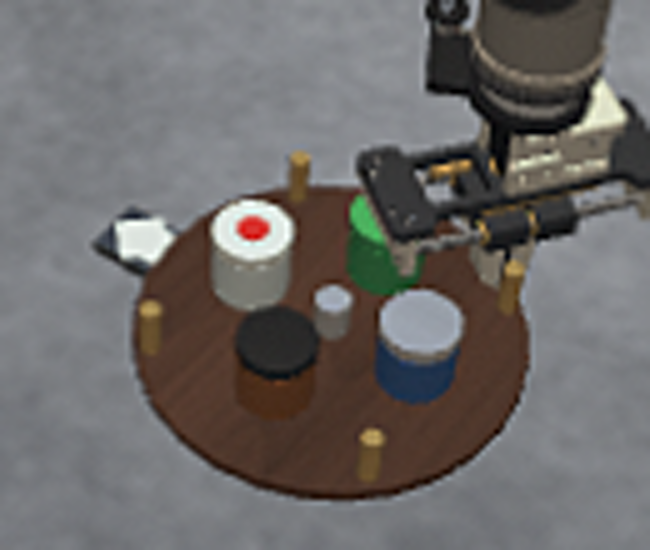

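Jar at −178.4°, pointer at −178.6°, so they are in line. I'll back the finger off the post, lift it and go clear.

Call:
carry_out([
  [1,-4,0,0,0],
  [1,-8,0,0,0],
  [1,-8,0,-20,0],
  [1,-8,0,-60,0],
  [1,-8,0,-100,0],
  [1,-8,0,-150,0],
  [1,-8,-40,-170,0],
  [1,-8,-80,-170,0],
  [1,-8,-80,-170,0],
])

```text
time: 13.62
tool_pos: [691.4, 251.0, 184.4]
tcp_rot: [-3.14, 0.001, -0.602]
contact_force: [-0.9, -0.4, -0.8]
grip_width: 0.4
```

```bash
python3 -c "
from t import *
st()
c=cap('scene','s11')
c=cap('top','t11')
"
```

```text
13.625 [691.4 251.  184.4] [-3.14e+00  1.00e-03 -6.02e-01] [-0.9 -0.4 -0.8] 0.38344175285091675 [0.24 0.77 0.82 0.   1.54 2.42] phi 57.6 r 202.4
```

View pics/t11.png

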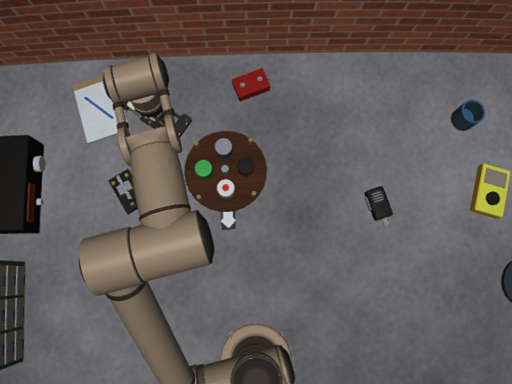

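View pics/s11.png

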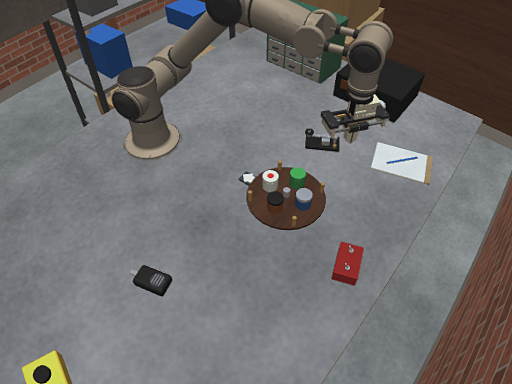

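The jar's dot is at top-view pixel (226,188) and the pointer tip at (229,228). The microphone and key are at their starting pixels in the scene view, and the arm is clear.

```bash
python3 -c "
from h import *
bot.close_job()"
```

```text
the job is handed in; nothing more can be done
```

The frosted jar now stands in front, in line with the white pointer, and the job is handed in. I turned the carousel about 143° clockwise by pushing the front brass post with the closed fingers.

- **Jar position:** Before I lifted the fingers away, the top camera put the jar at −178.4° and the pointer at −178.6°, about 0.2 mm off the line. Calibration and pixel reading make that good to a few mm, well inside the 15 mm limit. A picture after the lift, judged by eye, showed no real change.
- **Bystanders:** The microphone and the Morse key look unmoved in the last pictures. I judged this by eye and did not measure it; the arm partly hides the key in the top view, but the scene view shows all of it.
- **Robot:** It ended clear of everything, with contact readings around 1 N, at about 13.7 s.
- **What went wrong:** My first push passed over a post without touching it. Depth readings showed the fingertips about 31 mm higher than the reported TCP height, so I lowered the tool by about that much and the second push worked. I did not find the cause of the difference.

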